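# Clip the carrying bar into the parts tray and hold the tray up level

## Robot

A 7-joint arm with a two-finger parallel gripper is mounted at the origin on the work surface. World frame = base frame: x ahead of the robot, y to its left, z up, the work surface at z = 0. Lengths are in m, angles in rad, forces in N, time in s.
With the tool pointing down it reaches from about 0.425 to 0.925 m from the base axis. Payload 6.8 kg.
Tool frame: the origin (TCP) lies midway between the tips of the shut fingers; the grasp point (between the pads) lies 19 mm behind it; z points along the fingers, y is the direction in which the jaws open and shut (so a half turn about z gives the same grasp; the last joint's range is limited). The gripper opens to 85 mm and grips with 20 to 120 N. Pads are 22 mm wide; open, the fingers measure 114 mm over their backs; the gripper's body (76 mm by 85 mm) begins 54 mm behind the grasp point. The pads swing forward as they close: fully open they stand 13 mm farther back than shut.
Start: joints at [1.176, 0.477, 0.022, 1.555, -0.011, 1.109, -0.083], TCP at [0.191, -0.647, 0.231] pointing down, gripper open.
Joint ranges: [-2.96, 2.96], [-0.34, 2.1], [-1.41, 1.46], [0.24, 2.44], [-1.37, 4.51], [0.17, 1.92], [-2.96, 2.96]. Speed limits (rad/s): [2.39, 2.39, 3.14, 3.14, 3.14, 3.14, 3.14].

## Interface

Orientations are given as a rotation vector (axis times angle).
In Python, from bench import ctrl, capture, camera_params gives the robot as it stands.
- The arm moves only by the tool jog_arm, never from a script. Its argument "commands" is a list of rows, each a list of 7 numbers: the turn, a rotation vector about the tool's x, y, z in degrees, then the shift along the tool's x, y, z in m, then the opening, from 0 (shut) to 1 (fully open). In form: [[wx, wy, wz, dx, dy, dz, jaw], ...]. A call has 1 to 10 rows; each row is the pose to reach, as a shift and turn from the pose commanded when the call began, along the tool's axes at that moment; what a row does not reach only later rows make up. A row lasts 1/10 s, in which the tool goes at most 50 mm and 8.59 degrees, less where a joint would pass 70% of its speed; a pose out of reach is approached as far as the arm can. A call with a gripper value outside its range is refused whole. The fingers move at their own pace and stop on an object; "squeeze" is the grip in N (left out, the last holds). Time passes only in rows, so rows that repeat a pose let the fingers close. It gives the time, the measured TCP pose, the force and the opening at its end, in the units of the state.
- ctrl.state(): the state, without advancing time (a new reading comes with each control period).
- capture(name): name is "side" or "top" or "wrist"; returns (picture, depth): 480x640x3 uint8, red, green, blue; 480x640 float32, m along the optical axis (not along the pixel's ray), 0 where there is no reading.
- camera_params(name): a dict with "K" (3x3 intrinsics, pixels), "R" (3x3) and "t" (3): a world point X has camera coordinates R X + t. Camera axes: x right, y down, z forward; pixel columns grow to the right and rows downward; lengths in m; the calibration is good to about 2 mm. A picture is of the moment at which its call begins: read the wrist's pose just before it. camera_params takes no time and is no camera call; for the wrist camera it gives the pose at the moment of the call.
- ctrl.job_done(): hands the job in, once; it reports no verdict.
The state is a dict: "time_s": time; "joint_pos": joint angles; "qvel": joint speeds; "joint_torque": joint torques, N m; "ee_pos": TCP position; "tool_rot": TCP orientation; "ft_force": force on the tool from outside, world axes, zero at the start; "wrist_torque": the same for the moment, N m; "grip_width": finger opening in m.
Only numpy, scipy, OpenCV 4.12 (cv2) and the standard library are available. Lean on these libraries where they do the work, as an engineer would, in place of code of your own. Each camera call takes 0.05 s, during which the arm holds its last target.

## Task

Take the steel carrying bar off its wooden rests and push it down past the sprung jaw of the parts tray, with the tray still standing on the bench, until the bar sits fully home in both fork clips and the jaw has snapped shut over it. Then lift the tray by the bar alone, with the two bushes still in it, at least 10 cm clear of the bench, and finish while holding it there, steady and level. Do not let the tray tip on the way, and leave the bottle, the blue bin and the pipe elbow where they are.

Things in the scene. Friction and masses are not known exactly. Their poses are not given: they have to be found in the camera images.
- bar: Straight round steel bar, 14 mm in diameter, 208 mm long over its two black end caps (22 mm diameter, each the last 8 mm); 0.18 kg. Origin at its middle, on its axis; x runs along it (both ends alike; it may be rolled about x). It starts lying level in the rests, axis 60 mm above the bench.
- rest: Fixed wooden stand of the bar: base 170 x 70 x 10 mm, two notched posts centred at x = +65 and -65 mm, 20 mm thick (x), 44 mm wide, 65 mm tall. Notches 16 mm wide, open upward, floor 53 mm above the bench. The bar lies along x over y = 0; its middle 110 mm are free all round. Origin at the centre of the underside, z up.
- tray: Loose bare-metal tray, 190 (x) x 100 (y) mm, rim 26 mm high, floor 4 mm thick, about 0.5 kg with its jaw. Uprights with a fork clip at x = +80 and -80 mm (8 mm thick). Between them nothing is higher than 44 mm above the underside but the jaw's two arms. Origin at the centre of the underside, z up. Held by the clipped bar near the bar's middle, it hangs level.
- clip_seat (a point): Where the bar's middle goes when home: on the tray at x = y = 0, 80 mm above its underside; axes as the tray's. The bar lies along x, either way round, caps outside the uprights (12 mm play lengthwise). Slots 17 mm wide, open upward: at -y a white prong 92 mm high, its lead-in leaning out from y = -8.5 to -18 mm at 107 mm height; at +y a short prong 84 mm high.
- jaw (a joint): Sprung black jaw of the tray, rad: 0 shut, opens (top towards tray +y) to 0.6. Black hinge shaft along x at y = 14, z = 40 mm; arms at x = +69 and -69 mm (8 mm thick) rise to 114 mm, their sloping tops ending in a lip over the bar. A bar pressed straight down opens it to about 0.2 rad, then it snaps shut above the bar; pushing in takes 4 to 12 N in all, pulling out over 12 N.
- bush0: Loose steel bush standing on the tray floor, 28 mm diameter, 28 mm tall, 50 g. Origin at the centre of its underside.
- bush1: The second bush, like the first.
- oil: Bystander: closed grey bottle with green cap, 68 mm diameter, 170 mm tall. Origin at the centre of its underside.
- bin: Bystander: blue parts bin with metal parts, 120 x 180 mm, 70 mm tall. Origin at the centre of its underside.
- elbow: Bystander: bent aluminium pipe with black ends lying on the bench, about 170 x 125 mm, 40 mm thick. Origin near its middle, on the bench.
Things that resemble listed ones, but are neither listed nor needed, are in the scene too. Of the things that look like the bar, the largest one is meant.

How it is judged:
On the way, in this order (a step that is already met when the one before it is completed fails the run):
1. the bar is fully home in both clips, jaw shut, the tray still standing on the bench (y of bar in the frame of tray between -0.006 and 0.006 m and z of bar in the frame of tray between 0.075 and 0.086 m and x of bar in the frame of tray between -0.022 and 0.022 m and angle between the x axis of bar and the x axis of tray, either way round below 0.08 rad and value of joint jaw below 0.06 rad and height (world z) of tray below 0.012 m and angle between tray's own z axis and vertical below 0.05 rad), for 0.2 s.
2. the tray hangs from the held bar, clear of the bench and level (y of bar in the frame of tray between -0.006 and 0.006 m and z of bar in the frame of tray between 0.075 and 0.086 m and x of bar in the frame of tray between -0.022 and 0.022 m and angle between the x axis of bar and the x axis of tray, either way round below 0.08 rad and value of joint jaw below 0.06 rad and height (world z) of tray above 0.09 m and angle between tray's own z axis and vertical below 0.15 rad), for 0.2 s.
At the end, for the whole second after the job is handed in: Bar in both clips (6 mm sideways, 75-86 mm above tray underside, 22 mm lengthwise, 0.08 rad), jaw below 0.06; tray over 90 mm up, tilt below 0.15 rad, still (0.03 m/s, 0.2 rad/s), carried only by the bar in the fingers; both bushes in the tray; bystanders moved less than 40 mm (all of step 2 and x of bush0 in the frame of tray between -0.085 and 0.085 m and y of bush0 in the frame of tray between -0.042 and 0.042 m and z of bush0 in the frame of tray between -0.005 and 0.03 m and x of bush1 in the frame of tray between -0.085 and 0.085 m and y of bush1 in the frame of tray between -0.042 and 0.042 m and z of bush1 in the frame of tray between -0.005 and 0.03 m and linear speed of tray below 0.03 m/s and angular speed of tray below 0.2 rad/s and contact force between the fingers and bar above 2 N and contact force between tray and the fingers below 0.3 N and contact force between tray and the arm below 0.3 N and contact force between tray and rest below 0.3 N and contact force between tray and oil below 0.3 N and contact force between tray and bin below 0.3 N and contact force between tray and elbow below 0.3 N and distance of each of oil, bin, elbow from where it was at the start of the episode below 0.04 m); the arm keeps its last pose, push and grip.
It fails at once if the tray tips more than 0.4 rad (angle between tray's own z axis and vertical above 0.4 rad).
It fails at once if a bystander is pushed 40 mm or more (distance of any of oil, bin, elbow from where it was at the start of the episode above 0.04 m).
It also fails if it takes over 51 s, if anything falls off the work surface, if the arm or the gripper's body presses on something with over 40 N, if the wrist force passes 120 N, or if a joint passes its speed limit or range.

## Working session

There is one attempt and no reset: what is moved stays moved. The work goes in short steps, Python scripts to look and compute and a tool call to move; the robot and the scene stay as the last step left them, time stands still between calls to the robot, and variables do not carry over. Pictures are saved under pics/ and viewed, and the job is handed in when it is done.

Besides the shell and the picture viewer there is one more tool, called after ">>>" by a JSON object that holds its "api" and its "payload", one argument or row to a line. jog_arm: Moves the arm, as the interface text tells. Its arguments: {"type":"object","properties":{"commands":{"type":"array"},"squeeze":{"type":"number"}},"required":["commands"]}

```bash
mkdir -p pics; ls
python3 - <<'E'
from bench import ctrl, capture, camera_params
import cv2, numpy as np
for n in ["side","top"]:
    p,d=capture(n); cv2.imwrite(f"pics/{n}0.png",p[:,:,::-1]); np.save(f"pics/{n}0.npy",d)
    c=camera_params(n); print(n,c)
print(ctrl.state())
E
```

```text
pics
side {'K': array([[621.09033147,   0.        , 328.46862539],
       [  0.        , 621.09033147, 235.91401776],
       [  0.        ,   0.        ,   1.        ]]), 'R': array([[ 0.91034184, -0.41385345,  0.0017474 ],
       [-0.27033431, -0.59783321, -0.75466205],
       [ 0.31336415,  0.68652806, -0.65611137]]), 't': array([-0.58236152,  0.17676644,  1.22743897])}
top {'K': array([[460.74263906,   0.        , 319.19727697],
       [  0.        , 460.74263906, 240.86590782],
       [  0.        ,   0.        ,   1.        ]]), 'R': array([[-0.02773327, -0.99935789, -0.02268637],
       [-0.98468562,  0.03121979, -0.17152128],
       [ 0.1721194 ,  0.0175821 , -0.98491917]]), 't': array([-0.02678332,  0.6068136 ,  1.05881723])}
{'time_s': 0.1, 'joint_pos': array([ 1.17589612,  0.47773371,  0.02237385,  1.55634857, -0.01153232,
        1.10929944, -0.08309447]), 'qvel': array([ 0.0008756 , -0.00173461,  0.00014739, -0.00335813,  0.00106913,
       -0.0002199 , -0.00021095]), 'joint_torque': array([ 4.43664918e-03, -5.97764218e+01,  1.61383621e+00, -2.81955117e+01,
        1.28178333e-02,  5.08918994e-03,  1.95872741e-05]), 'ee_pos': array([ 0.19077593, -0.64692299,  0.23041432]), 'tool_rot': array([-3.10774205e+00, -4.48704374e-01,  5.37651503e-04]), 'ft_force': array([-0.70801582,  0.52365577,  0.55602649]), 'wrist_torque': array([-0.04030699, -0.03764134, -0.00686396]), 'grip_width': 0.08554817413681451}
```

View pics/side0.png

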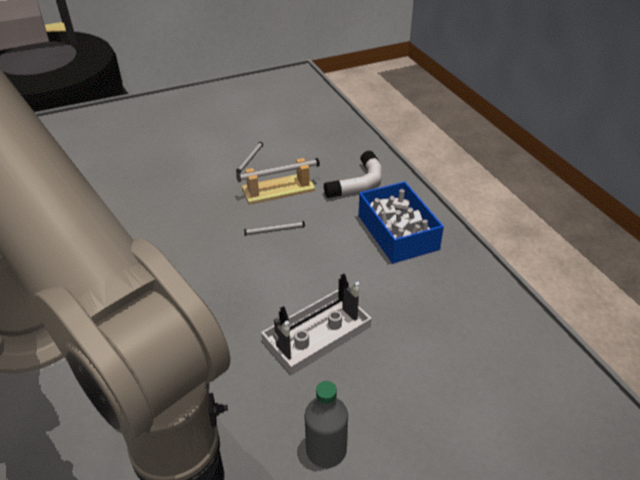

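View pics/top0.png

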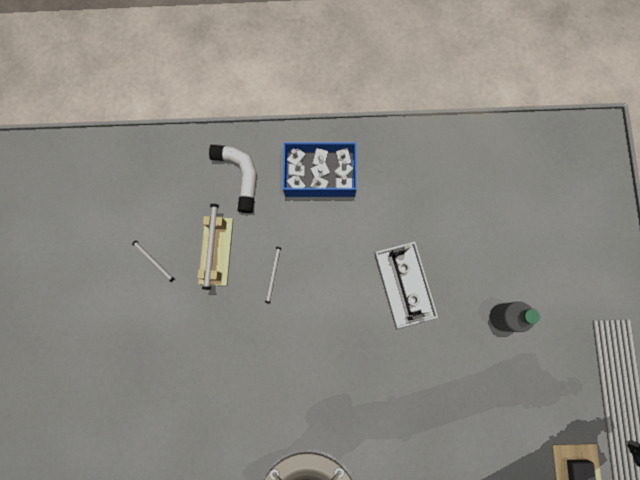

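The side view shows the bar on the rest at about (278,170) and the tray at (317,330). In the top view the bar runs from (214,206) to (206,288) and the tray is centred near (406,285). I'll measure both next.

```bash
cat > h.py <<'E'
import numpy as np, cv2
from bench import ctrl, capture, camera_params
def cloud(d,c):
    v,u=np.mgrid[0:480,0:640]; K=c['K']
    X=np.stack([(u-K[0,2])/K[0,0]*d,(v-K[1,2])/K[1,1]*d,d],-1)
    return (X-c['t'])@c['R']   # world
def proj(P,c):
    q=np.atleast_2d(P)@c['R'].T+c['t']; q=q@c['K'].T; return q[:,:2]/q[:,2:]
def ray(u,v,c,z):
    d=c['R'].T@np.linalg.inv(c['K'])@np.array([u,v,1.]); o=-c['R'].T@c['t']
    return o+d*(z-o[2])/d[2]
E
python3 - <<'E'
from h import *
for n,boxes in [("top",[(170,180,260,310),(350,220,460,350)]),("side",[(220,130,340,210),(240,260,390,380)])]:
    p=cv2.imread(f"pics/{n}0.png")
    ims=[]
    for b in boxes:
        ims.append(cv2.resize(p[b[1]:b[3],b[0]:b[2]],(400,int(400*(b[3]-b[1])/(b[2]-b[0]))),interpolation=cv2.INTER_CUBIC))
    for i,m in enumerate(ims): cv2.imwrite(f"pics/{n}z{i}.png",m)
    c=camera_params(n); W=cloud(np.load(f"pics/{n}0.npy"),c)
    b=boxes[0]; w=W[b[1]:b[3],b[0]:b[2]].reshape(-1,3); m=(w[:,2]>.056)&(w[:,2]<.09)
    print(n,'table z',np.median(w[:,2]))
    q=w[m]; print(len(q)); 
    g=p[b[1]:b[3],b[0]:b[2]].reshape(-1,3)[m].astype(int)
    s=(g.max(1)-g.min(1))<40; q=q[s]; mu=np.median(q,0); U=np.linalg.svd(q-q.mean(0))[2]; t=(q-q.mean(0))@U[0]
    print('bar',q.mean(0),U[0],np.percentile(t,[0,2,50,98,100]))
    b=boxes[1]; w=W[b[1]:b[3],b[0]:b[2]].reshape(-1,3); m=(w[:,2]>.018)&(w[:,2]<.14)
    q=w[m]; r=cv2.minAreaRect(q[:,:2].astype(np.float32)*1000); print('tray',r,len(q))
E
```

```text
top table z 0.0016464240905805956
769
bar [0.59985178 0.21490978 0.06614842] [-9.96479815e-01  8.38329453e-02 -1.24100628e-04] [-0.10479629 -0.10154644  0.00079488  0.1009679   0.10291281]
tray ((498.8978271484375, -251.53587341308594), (190.32028198242188, 101.40674591064453), 12.56727123260498) 1100
side table z 0.004416463236319508
661
bar [0.60003358 0.2129719  0.06698792] [-9.96293839e-01  8.60135422e-02 -5.07695796e-04] [-0.10795357 -0.10348564  0.00219859  0.10043843  0.10259215]
tray ((500.1601257324219, -251.26791381835938), (193.13319396972656, 105.07904815673828), 13.104551315307617) 2792
```

Run:
```python
import cv2,numpy as np
a=cv2.imread("pics/topz1.png");b=cv2.imread("pics/sidez1.png")
h=max(a.shape[0],b.shape[0])
f=lambda m:cv2.copyMakeBorder(m,0,h-m.shape[0],0,0,cv2.BORDER_CONSTANT)
cv2.imwrite("pics/trayz.png",np.hstack([f(a),f(b)]))
```

```text
(no output)
```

View pics/trayz.png

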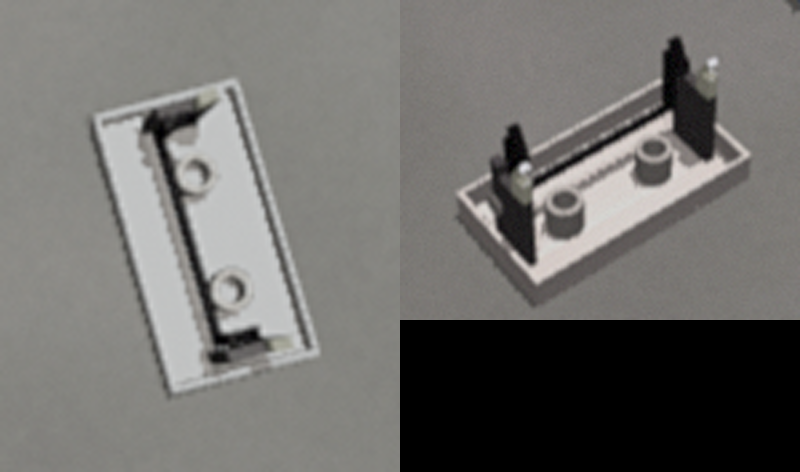

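The tray's white prongs are on its world −y side and the hinge on +y, so tray yaw is about +12.7° with its centre near (0.4995, −0.2515). The bar's yaw is about −4.9°, with its centre near (0.600, 0.214). Next I'll move above the tray for a closer look on the way to the bar.

```bash
cat >> h.py <<'E'
from scipy.spatial.transform import Rotation as Ro
def goto(pos,yaw):
    s=ctrl.state(); R0=Ro.from_rotvec(s['tool_rot'])
    y=np.radians(yaw); x=np.array([np.cos(y),np.sin(y),0]); z=np.array([0,0,-1.]); Rt=Ro.from_matrix(np.stack([x,np.cross(z,x),z],1))
    w=np.degrees((R0.inv()*Rt).as_rotvec()); d=R0.inv().apply(np.array(pos)-s['ee_pos'])
    X=R0.as_matrix()[:,0]
    print('t',s['time_s'],'pos',s['ee_pos'].round(4),'yaw',np.degrees(np.arctan2(X[1],X[0])).round(2),'tilt',np.degrees(np.arccos(-R0.as_matrix()[2,2])).round(2),'w',s['grip_width'].round(4),'F',s['ft_force'].round(2))
    print('move',w.round(2),d.round(4),'rows>=',np.linalg.norm(d)/.05,np.linalg.norm(w)/8.59)
E
python3 - <<'E'
from h import *
goto([.48,-.26,.36],12.7); print(camera_params('wrist')['K'], camera_params('wrist')['R'],camera_params('wrist')['t'])
print(ray(520,317,camera_params('top'),.17))
E
```

```text
Traceback (most recent call last):
  File "h.py", line 18, in goto
    print('t',s['time_s'],'pos',s['ee_pos'].round(4),'yaw',np.degrees(np.arctan2(X[1],X[0])).round(2),'tilt',np.degrees(np.arccos(-R0.as_matrix()[2,2])).round(2),'w',s['grip_width'].round(4),'F',s['ft_force'].round(2))
                                                                                                                                                                      ^^^^^^^^^^^^^^^^^^^^^
AttributeError: 'float' object has no attribute 'round'
```

```bash
sed -i "s/s\['grip_width'\].round(4)/round(s['grip_width'],4)/" h.py
python3 - <<'E'
from h import *
goto([.48,-.26,.36],12.7); c=camera_params('wrist'); print(c['K'], c['R'],-c['R'].T@c['t'])
print(ray(520,317,camera_params('top'),.17))
E
```

```text
t 0.1 pos [ 0.1908 -0.6469  0.2304] yaw 16.43 tilt 0.1 w 0.0855 F [-0.71  0.52  0.56]
move [-0.09  0.01  3.73] [ 0.3868 -0.2895 -0.1291] rows>= 10.00304784463886 0.4345409732606456
[[337.9725081    0.         316.50192591]
 [  0.         337.9725081  235.90130634]
 [  0.           0.           1.        ]] [[ 0.28359896 -0.95894138 -0.00174863]
 [-0.92453581 -0.27390697  0.26496888]
 [-0.25456858 -0.07352823 -0.96425538]] [ 0.2559803 -0.628247   0.3731754]
[ 0.41197849 -0.45823774  0.17      ]
```

>>> {"api": "jog_arm", "payload": {
  "commands": [
    [0,0,0,0,0,-0.05,1],
    [0,0,0,0.02,-0.015,-0.095,1],
    [0,0,2,0.06,-0.045,-0.13,1],
    [0,0,3.7,0.1,-0.075,-0.13,1],
    [0,0,3.7,0.14,-0.105,-0.13,1],
    [0,0,3.7,0.18,-0.135,-0.13,1],
    [0,0,3.7,0.22,-0.165,-0.13,1],
    [0,0,3.7,0.26,-0.195,-0.13,1],
    [0,0,3.7,0.3,-0.225,-0.13,1],
    [0,0,3.7,0.34,-0.255,-0.13,1]
  ]
}}

```text
time_s: 1.1
ee_pos: [0.4393, -0.3132, 0.3611]
tool_rot: [-3.122, -0.348, 0.0]
ft_force: [1.4, 0.0, 0.1]
grip_width: 0.0847
```

>>> {"api": "jog_arm", "payload": {
  "commands": [
    [0,0,0,0.02,-0.012,0,1],
    [0,0,0,0.04,-0.03,0,1],
    [0,0,0,0.045,-0.034,0,1],
    [0,0,0,0.045,-0.034,0,1],
    [0,0,0,0.045,-0.034,0,1]
  ]
}}

```text
time_s: 1.6
ee_pos: [0.4742, -0.2733, 0.3611]
tool_rot: [3.122, 0.345, -0.001]
ft_force: [-0.4, -0.6, -0.2]
grip_width: 0.0855
```

Run:
```python
from h import *
goto([.60,.214,.2],-4.85)
c=camera_params('wrist'); p,d=capture('wrist'); cv2.imwrite("pics/w1.png",p[:,:,::-1]); np.save("pics/w1.npy",d); np.savez("pics/w1c.npz",**c)
W=cloud(d,c).reshape(-1,3); print('z tab',np.median(W[:,2]))
m=(W[:,2]>.012)&(W[:,2]<.14)&(np.hypot(W[:,0]-.5,W[:,1]+.25)<.14)
r=cv2.minAreaRect(W[m][:,:2].astype(np.float32)*1000); print(r,m.sum())
```

```text
t 1.6 pos [ 0.4742 -0.2733  0.3611] yaw 12.63 tilt 0.06 w 0.0855 F [-0.42 -0.56 -0.17]
move [ 0.02  0.05 17.48] [ 0.2295 -0.4481  0.1607] rows>= 10.569058079322128 2.0345701561003557
z tab 0.00054872318876887
((500.212646484375, -251.26641845703125), (189.92193603515625, 100.02699279785156), 13.033764839172363) 3441
```

View pics/w1.png

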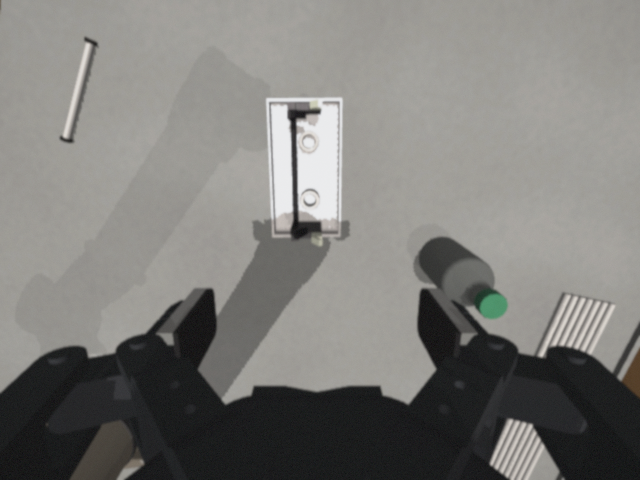

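The measured tray rectangle is 189.9 × 100.0 mm, which matches the given size: centre (0.5002, −0.2513), yaw 13.0°. Its white prongs are on the right of the picture near (315,103) and (315,240), which is −y. Now on to the bar.

>>> {"api": "jog_arm", "payload": {
  "commands": [
    [0,0,2,0.02,-0.04,0,1],
    [0,0,4,0.04,-0.085,0,1],
    [0,0,6,0.06,-0.13,0,1],
    [0,0,8,0.085,-0.17,0,1],
    [0,0,10,0.105,-0.215,0,1],
    [0,0,12,0.13,-0.26,0.01,1],
    [0,0,14,0.15,-0.3,0.02,1],
    [0,0,16,0.17,-0.34,0.03,1],
    [0,0,17.5,0.19,-0.38,0.05,1],
    [0,0,17.5,0.21,-0.415,0.06,1]
  ]
}}

```text
time_s: 2.65
ee_pos: [0.5885, 0.1792, 0.2997]
tool_rot: [3.138, -0.135, -0.002]
ft_force: [0.1, -1.0, 0.7]
grip_width: 0.0852
```

>>> {"api": "jog_arm", "payload": {
  "commands": [
    [0,0,0,0.005,-0.025,0.02,1],
    [0,0,0,0.01,-0.038,0.02,1],
    [0,0,0,0.01,-0.038,0.02,1],
    [0,0,0,0.01,-0.038,0.02,1],
    [0,0,0,0.01,-0.038,0.02,1]
  ]
}}

```text
time_s: 3.15
ee_pos: [0.6024, 0.2138, 0.2825]
tool_rot: [3.138, -0.136, 0.003]
ft_force: [0.8, -0.3, -0.4]
grip_width: 0.0852
```

Run:
```python
from h import *
c=camera_params('wrist'); p,d=capture('wrist'); cv2.imwrite("pics/w2.png",p[:,:,::-1])
W=cloud(d,c).reshape(-1,3); g=p.reshape(-1,3).astype(int); print('z tab',np.median(W[:,2]))
m=(W[:,2]>.058)&(W[:,2]<.09)&(np.hypot(W[:,0]-.6,W[:,1]-.214)<.13)&((g.max(1)-g.min(1))<40)
q=W[m]
# robust line fit: keep points near line
for _ in range(4):
    mu=q.mean(0);U=np.linalg.svd(q-mu,full_matrices=False)[2]; r=np.abs((q-mu)-((q-mu)@U[0])[:,None]*U[0]); q=q[np.linalg.norm(r,axis=1)<.013]
t=(q-mu)@U[0] if len(q)==len(r) else (q-q.mean(0))@U[0]
mu=q.mean(0); lo,hi=np.percentile((q-mu)@U[0],[.3,99.7]); print(len(q),lo,hi,'mid',mu+U[0]*(lo+hi)/2,U[0],'ztop',np.percentile(q[:,2],[50,90]))
r=cv2.minAreaRect(q[:,:2].astype(np.float32)*1000);print(r)
goto([.60,.214,.041],-4.85)
```

```text
z tab 0.0005544212800086778
2496 -0.09765143647399553 0.10880917786777483 mid [0.60309423 0.21682512 0.06588311] [-0.99660534  0.08222709 -0.00406329] ztop [0.06608085 0.06796625]
((602.854248046875, 216.6817626953125), (21.073589324951172, 207.4033966064453), 85.16748809814453)
t 3.2 pos [0.6023 0.214  0.2824] yaw -4.94 tilt 0.1 w 0.0855 F [-0.8  -0.27 -0.73]
move [ 0.03 -0.1  -0.09] [-2.700e-03  1.000e-04  2.414e-01] rows>= 4.829075817797729 0.015572851683913272
```

View pics/w2.png

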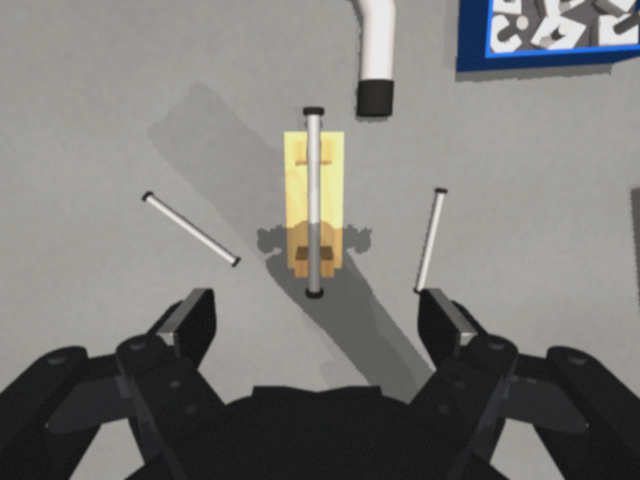

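The wrist view measures the bar at 207 × 21 mm with its middle at about (0.602, 0.2155), which matches its size. The pipe elbow and the two thin decoys are clear of the fingers. I'll descend and grip.

>>> {"api": "jog_arm", "payload": {
  "commands": [
    [0,0,0,0,-0.001,0.045,1],
    [0,0,0,0,-0.001,0.09,1],
    [0,0,0,0,-0.001,0.135,1],
    [0,0,0,0,-0.001,0.175,1],
    [0,0,0,0,-0.001,0.205,1],
    [0,0,0,0,-0.001,0.225,1],
    [0,0,0,0,-0.001,0.238,1],
    [0,0,0,0,-0.001,0.2425,1],
    [0,0,0,0,-0.001,0.2425,1],
    [0,0,0,0,-0.001,0.2425,1]
  ]
}}

```text
time_s: 4.2
ee_pos: [0.6027, 0.2174, 0.0402]
tool_rot: [-3.138, 0.131, -0.003]
ft_force: [-0.5, -0.3, 0.5]
grip_width: 0.0853
```

>>> {"api": "jog_arm", "payload": {
  "commands": [
    [0,0,0,0,0,0,0.5],
    [0,0,0,0,0,0,0.3],
    [0,0,0,0,0,0,0.2],
    [0,0,0,0,0,0,0.1],
    [0,0,0,0,0,0,0],
    [0,0,0,0,0,0,0],
    [0,0,0,0,0,0,0],
    [0,0,0,0,0,0,0],
    [0,0,0,0,0,0,0],
    [0,0,0,0,0,0,0]
  ],
  "squeeze": 110
}}

```text
time_s: 5.2
ee_pos: [0.6018, 0.2174, 0.0391]
tool_rot: [-3.139, 0.13, -0.0]
ft_force: [-1.8, -0.2, 5.7]
grip_width: 0.0111
```

Run:
```python
from h import *
goto([.60,.214,.24],-4.85)
c=camera_params('wrist'); p,d=capture('wrist'); cv2.imwrite("pics/w3.png",p[:,:,::-1])
p,d=capture('side'); cv2.imwrite("pics/s3.png",p[:,:,::-1])
```

```text
t 5.2 pos [0.6018 0.2174 0.0391] yaw -4.76 tilt 0.02 w 0.0111 F [-1.84 -0.18  5.74]
move [-0.02 -0.02  0.09] [-0.0014  0.0035 -0.2009] rows>= 4.018384000359504 0.010677167672657095
```

View pics/w3.png

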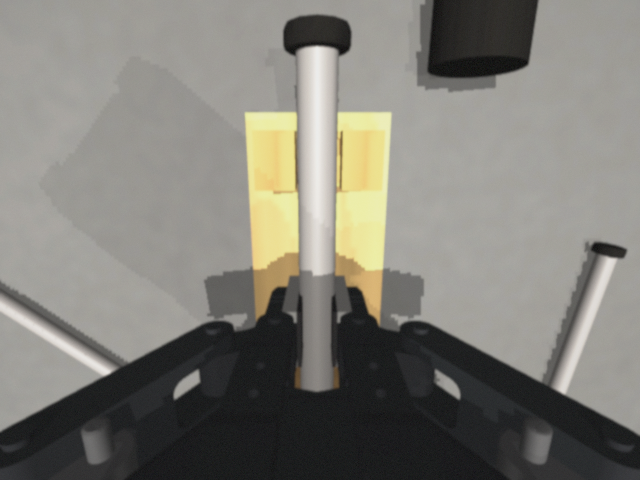

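The picture shows the bar between the pads, with its end cap at (317,35). I'll lift it straight up.

>>> {"api": "jog_arm", "payload": {
  "commands": [
    [0,0,0,0,0,-0.01,0],
    [0,0,0,0,0,-0.03,0],
    [0,0,0,0,0,-0.06,0],
    [0,0,0,0,0,-0.1,0],
    [0,0,0,0,0,-0.14,0],
    [0,0,0,0,0,-0.18,0],
    [0,0,0,0,0,-0.21,0],
    [0,0,0,0,0,-0.21,0],
    [0,0,0,0,0,-0.21,0]
  ]
}}

```text
time_s: 6.2
ee_pos: [0.6015, 0.2168, 0.2489]
tool_rot: [3.139, -0.131, 0.001]
ft_force: [-0.8, -0.1, -2.7]
grip_width: 0.0108
```

```bash
cat >> h.py <<'E'
def barfit(n,c,p,d,ctr,r=.14):
    W=cloud(d,c).reshape(-1,3); X=W-ctr
    return W
E
python3 - <<'E'
from h import *
s=ctrl.state(); R0=Ro.from_rotvec(s['tool_rot'])
c=camera_params('wrist'); p,d=capture('wrist'); cv2.imwrite("pics/w4.png",p[:,:,::-1])
p2,d2=capture('side'); cv2.imwrite("pics/s4.png",p2[:,:,::-1])
p3,d3=capture('top'); cv2.imwrite("pics/t4.png",p3[:,:,::-1])
for n,dd,cc in [('w',d,c),('side',d2,camera_params('side')),('top',d3,camera_params('top'))]:
    W=cloud(dd,cc).reshape(-1,3); q=R0.inv().apply(W-s['ee_pos'])
    for lo,hi in [(.03,.093),(.09,.115),(-.093,-.05),(-.115,-.09)]:
        m=(q[:,0]>lo)&(q[:,0]<hi)&(abs(q[:,1])<.02)&(abs(q[:,2]+.019)<.03)&(dd.ravel()>0)
        k=q[m]
        if len(k)>5: print(n,lo,hi,len(k),k.mean(0).round(4),'zmin',np.percentile(k[:,2],[2,10]).round(4),'x',k[:,0].min().round(4),k[:,0].max().round(4),'y',np.percentile(k[:,1],[3,97]).round(4))
goto([.5002,-.2513,.24],13.0)
E
```

```text
w 0.03 0.093 7621 [ 0.0638  0.     -0.0265] zmin [-0.0288 -0.0282] x 0.03 0.093 y [-0.0064  0.0064]
w 0.09 0.115 3173 [ 0.0978 -0.     -0.0281] zmin [-0.0323 -0.0314] x 0.09 0.1044 y [-0.0094  0.0092]
side 0.03 0.093 173 [ 0.0614  0.0052 -0.0252] zmin [-0.0316 -0.03  ] x 0.0301 0.0927 y [-0.0012  0.011 ]
side 0.09 0.115 56 [ 0.0978  0.0059 -0.0256] zmin [-0.0334 -0.0318] x 0.0906 0.1037 y [-0.0061  0.0132]
side -0.093 -0.05 125 [-0.0717  0.0048 -0.0255] zmin [-0.0304 -0.0298] x -0.0928 -0.0501 y [-0.002   0.0098]
side -0.115 -0.09 59 [-0.098  0.005 -0.026] zmin [-0.0346 -0.0319] x -0.1041 -0.0901 y [-0.0056  0.0117]
top 0.03 0.093 212 [ 0.0634  0.003  -0.0245] zmin [-0.0286 -0.0274] x 0.0306 0.0927 y [-0.0045  0.0081]
top 0.09 0.115 67 [ 0.0964  0.0032 -0.0258] zmin [-0.0315 -0.0297] x 0.0902 0.1022 y [-0.0067  0.0108]
t 6.35 pos [0.6007 0.2164 0.2467] yaw -4.77 tilt 0.21 w 0.0112 F [ 0.19 -0.72 -2.05]
move [  0.08   0.2  -17.77] [-0.0612  0.4744  0.0078] rows>= 9.568257471806408 2.068866665318268
```

View pics/s4.png

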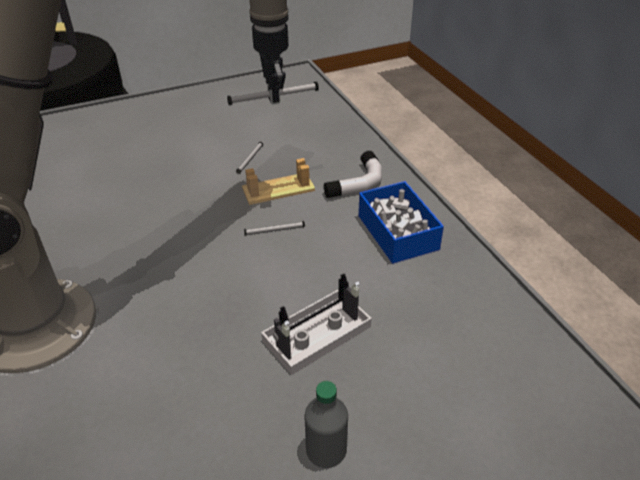

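The bar is level in the grip and centred to within 1 mm. Its axis sits at tool z ≈ −0.0215. I'll carry it to above the tray.

>>> {"api": "jog_arm", "payload": {
  "commands": [
    [0,0,-1,-0.002,0.02,0,0],
    [0,0,-3,-0.008,0.06,0,0],
    [0,0,-5,-0.014,0.11,0,0],
    [0,0,-7,-0.02,0.16,0,0],
    [0,0,-9,-0.026,0.21,0,0],
    [0,0,-11,-0.034,0.26,0,0],
    [0,0,-13,-0.04,0.31,0,0],
    [0,0,-15,-0.046,0.36,0,0],
    [0,0,-17,-0.053,0.41,0,0],
    [0,0,-17.8,-0.059,0.45,0,0]
  ]
}}

```text
time_s: 7.35
ee_pos: [0.5036, -0.2291, 0.2474]
tool_rot: [-3.121, -0.356, 0.004]
ft_force: [1.2, -0.1, -2.0]
grip_width: 0.0109
```

>>> {"api": "jog_arm", "payload": {
  "commands": [
    [0,0,0,0.005,0.018,0,0],
    [0,0,0,0.005,0.024,0,0],
    [0,0,0,0.005,0.024,0,0],
    [0,0,0,0.005,0.024,0,0],
    [0,0,0,0.005,0.024,0,0]
  ]
}}

```text
time_s: 7.85
ee_pos: [0.5159, -0.2467, 0.2486]
tool_rot: [-3.12, -0.361, 0.001]
ft_force: [-0.0, -0.3, -2.6]
grip_width: 0.0108
```

Run:
```python
from h import *
goto([.5002,-.2513,.12],13.0)
s=ctrl.state(); R0=Ro.from_rotvec(s['tool_rot'])
c=camera_params('wrist'); p,d=capture('wrist'); cv2.imwrite("pics/w5.png",p[:,:,::-1]); np.save("pics/w5.npy",d); np.savez("pics/w5c.npz",R0=R0.as_matrix(),pos=s['ee_pos'],**c)
```

```text
t 7.85 pos [ 0.5159 -0.2467  0.2486] yaw 13.19 tilt 0.05 w 0.0108 F [-0.04 -0.27 -2.64]
move [-0.05  0.02  0.19] [-0.0163  0.001   0.1286] rows>= 2.5924636573670536 0.023143920536951777
```

View pics/w5.png

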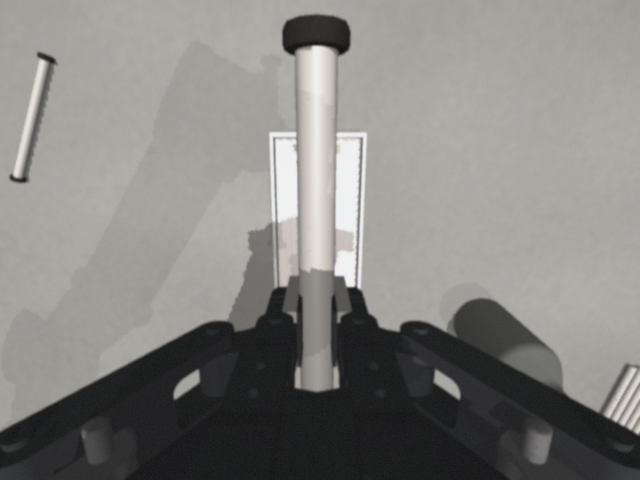

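The bar hides the middle of the tray, but both long rims show at columns of about 272 and 364, and the far rim at row 133. I'll measure the rims in the tool frame.

Run:
```python
from h import *
f=np.load("pics/w5c.npz"); d=np.load("pics/w5.npy")
W=cloud(d,f).reshape(-1,3); T=(W-f['pos'])@f['R0']; 
print('floor',np.median(W[:,2]))
m=(W[:,2]>.015)&(W[:,2]<.035)&(np.hypot(*(W[:,:2]-[.5,-.25]).T)<.14)
q=T[m]; print(len(q))
far=q[:,0].max()
for lo,hi in [(-.01,.01),(.01,.025),(.025,.04),(.04,.06),(.06,.075)]:
    k=q[(q[:,0]>lo)&(q[:,0]<hi)]
    if len(k): 
        L,R=np.percentile(k[:,1],[1,99]); print(lo,hi,len(k),L,R,(L+R)/2)
print('far x',np.percentile(q[:,0],[98,99.5,100]))
```

```text
floor 0.000627999433690634
1436
-0.01 0.01 142 -0.048798197521872075 0.051075873793822564 0.0011388381359752446
0.01 0.025 111 -0.04810814990880857 0.050769779983938716 0.0013308150375650717
0.025 0.04 115 -0.04865055769312503 0.051164032272571214 0.0012567372897230936
0.04 0.06 167 -0.04851481909955695 0.051229744311181526 0.0013574626058122895
0.06 0.075 145 -0.048437648534800114 0.05105169305684363 0.0013070222610217577
far x [0.07884734 0.07888924 0.07893034]
```

>>> {"api": "jog_arm", "payload": {
  "commands": [
    [0,0,0,-0.008,0.001,0.02,0],
    [0,0,0,-0.016,0.0012,0.05,0],
    [0,0,0,-0.016,0.0012,0.08,0],
    [0,0,0,-0.016,0.0012,0.105,0],
    [0,0,0,-0.016,0.0012,0.12,0],
    [0,0,0,-0.016,0.0012,0.128,0],
    [0,0,0,-0.016,0.0012,0.128,0],
    [0,0,0,-0.016,0.0012,0.128,0]
  ]
}}

```text
time_s: 8.7
ee_pos: [0.5013, -0.2535, 0.1218]
tool_rot: [3.12, 0.357, 0.002]
ft_force: [-0.0, 0.1, -1.9]
grip_width: 0.0107
```

Run:
```python
from h import *
goto([.5002,-.2513,.0585],13.1)
s=ctrl.state(); R0=Ro.from_rotvec(s['tool_rot']).as_matrix()
c=camera_params('wrist'); p,d=capture('wrist'); cv2.imwrite("pics/w6.png",p[:,:,::-1])
W=cloud(d,c).reshape(-1,3); T=(W-s['ee_pos'])@R0
m=(W[:,2]>.015)&(W[:,2]<.035)&(np.hypot(*(W[:,:2]-[.5,-.25]).T)<.14)
q=T[m]; print(len(q))
for lo,hi in [(.0,.03),(.03,.05),(.05,.07),(.07,.09)]:
    k=q[(q[:,0]>lo)&(q[:,0]<hi)]
    if len(k):
        L,R=np.percentile(k[:,1],[1,99]); print(lo,hi,len(k),L,R,(L+R)/2)
print('far x',np.percentile(q[:,0],[98,99.5,100]))
p,d=capture('side'); cv2.imwrite("pics/s6.png",cv2.resize(p[230:380,230:400,::-1],None,fx=4,fy=4,interpolation=cv2.INTER_CUBIC))
```

```text
t 8.7 pos [ 0.5013 -0.2535  0.1218] yaw 13.05 tilt 0.09 w 0.0107 F [-0.05  0.12 -1.91]
move [ 0.05 -0.08 -0.05] [-0.0007 -0.0025  0.0633] rows>= 1.266568448416594 0.012493359532700336
3903
0.0 0.03 567 -0.052355115013589734 0.04743260225345556 -0.0024612563800670874
0.03 0.05 501 -0.05239329250421465 0.0474740774385983 -0.002459607532808175
0.05 0.07 443 -0.05246245546411782 0.047379885130264886 -0.0025412851669264665
0.07 0.09 484 -0.0524181788335212 0.047404025762265864 -0.0025070765356276677
far x [0.09392931 0.09403748 0.09416124]
```

View pics/w6.png

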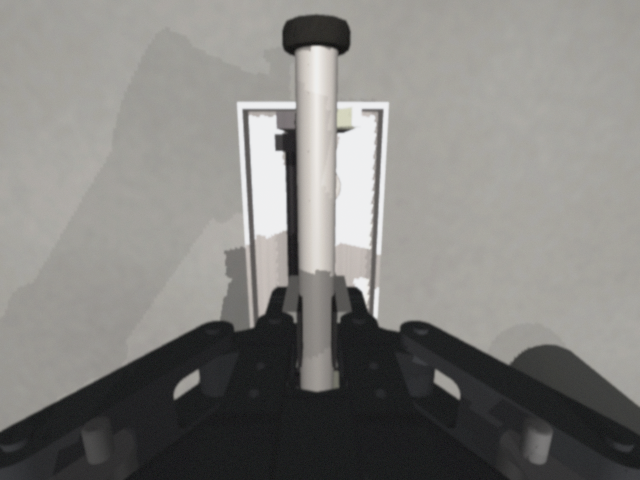

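View pics/s6.png

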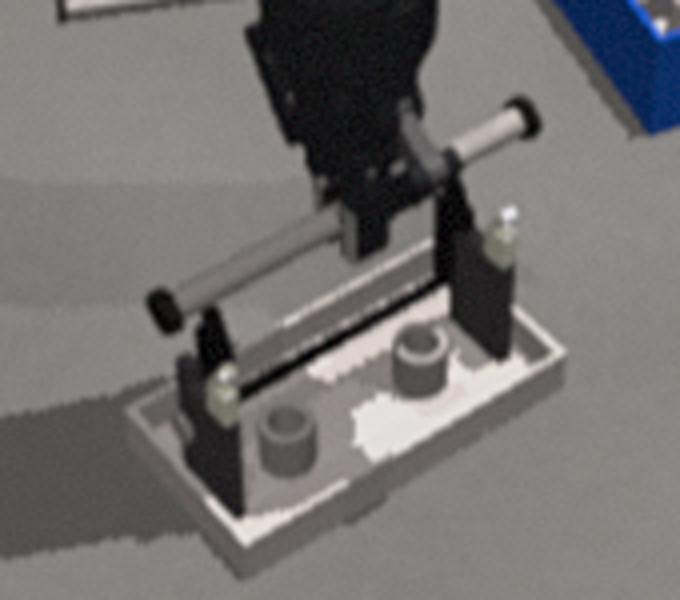

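The tray centre now lies 2.5 mm towards tool −y, so I'll correct that and lower to just above the jaw tips.

>>> {"api": "jog_arm", "payload": {
  "commands": [
    [0,0,0,-0.001,-0.0025,0.005,0],
    [0,0,0,-0.001,-0.0025,0.014,0],
    [0,0,0,-0.001,-0.0025,0.014,0],
    [0,0,0,-0.001,-0.0025,0.014,0],
    [0,0,0,-0.001,-0.0025,0.014,0]
  ]
}}

```text
time_s: 9.3
ee_pos: [0.499, -0.2513, 0.1068]
tool_rot: [3.121, 0.356, 0.0]
ft_force: [-1.0, -0.4, -1.7]
grip_width: 0.0111
```

```bash
cat > m.py <<'E'
from h import *
import sys
goto([.5002,-.2513,.0585],13.1)
s=ctrl.state(); R0=Ro.from_rotvec(s['tool_rot']).as_matrix()
c=camera_params('wrist'); p,d=capture('wrist'); cv2.imwrite(f"pics/w{sys.argv[1]}.png",p[:,:,::-1])
W=cloud(d,c).reshape(-1,3); T=(W-s['ee_pos'])@R0
h0=float(sys.argv[2]) if len(sys.argv)>2 else 0
m=(W[:,2]>.015+h0)&(W[:,2]<.035+h0)&(np.hypot(*(W[:,:2]-[.5,-.25]).T)<.14)
q=T[m]
for lo,hi in [(.0,.03),(.03,.05),(.05,.07),(.07,.09)]:
    k=q[(q[:,0]>lo)&(q[:,0]<hi)]
    if len(k):
        L,R=np.percentile(k[:,1],[1,99]); print(lo,hi,len(k),'y mid',((L+R)/2).round(4),'w',(R-L).round(4),'z rim max',np.percentile(W[m][:,2],[50,95]).round(4))
print('far x',np.percentile(q[:,0],99.5).round(4))
k=T[(T[:,0]>.03)&(T[:,0]<.06)&(abs(T[:,1])<.012)&(abs(T[:,2]+.0215)<.02)]
print('bar top tool z',np.percentile(k[:,2],5).round(4),'world z axis',(s['ee_pos'][2]-np.percentile(k[:,2],5)-.007).round(4))
p,d=capture('side'); cv2.imwrite(f"pics/s{sys.argv[1]}.png",cv2.resize(p[200:380,220:400,::-1],None,fx=3.3,fy=3.3,interpolation=cv2.INTER_CUBIC))
E
python3 m.py 7
```

```text
t 9.3 pos [ 0.499  -0.2513  0.1068] yaw 13.03 tilt 0.01 w 0.0111 F [-1.04 -0.41 -1.75]
move [ 0.   -0.   -0.07] [0.0011 0.0003 0.0483] rows>= 0.966733980177543 0.00812048517061631
0.0 0.03 658 y mid 0.0003 w 0.0999 z rim max [0.0257 0.0309]
0.03 0.05 724 y mid 0.0003 w 0.0998 z rim max [0.0257 0.0309]
0.05 0.07 531 y mid 0.0003 w 0.0997 z rim max [0.0257 0.0309]
0.07 0.09 581 y mid 0.0002 w 0.0999 z rim max [0.0257 0.0309]
far x 0.0958
bar top tool z -0.0284 world z axis 0.1283
```

The rims are now centred within 0.3 mm and the yaw matches. I'll start pushing, slowly.

>>> {"api": "jog_arm", "payload": {
  "commands": [
    [0,0,0,0,0,0.004,0],
    [0,0,0,0,0,0.008,0],
    [0,0,0,0,0,0.012,0],
    [0,0,0,0,0,0.015,0],
    [0,0,0,0,0,0.018,0],
    [0,0,0,0,0,0.021,0],
    [0,0,0,0,0,0.024,0],
    [0,0,0,0,0,0.027,0],
    [0,0,0,0,0,0.03,0],
    [0,0,0,0,0,0.03,0]
  ],
  "squeeze": 120
}}

```text
time_s: 10.4
ee_pos: [0.4987, -0.2511, 0.0764]
tool_rot: [-3.121, -0.356, 0.001]
ft_force: [0.7, -2.7, -0.5]
grip_width: 0.0109
```

```bash
python3 m.py 8
```

```text
t 10.4 pos [ 0.4987 -0.2511  0.0764] yaw 13.03 tilt 0.04 w 0.0109 F [ 0.72 -2.66 -0.51]
move [-0.02  0.03 -0.07] [0.0015 0.0005 0.0179] rows>= 0.3583496876228887 0.009481864681185552
0.0 0.03 937 y mid -0.0014 w 0.0998 z rim max [0.0261 0.0323]
0.03 0.05 1005 y mid -0.0014 w 0.0997 z rim max [0.0261 0.0323]
0.05 0.07 771 y mid -0.0014 w 0.0999 z rim max [0.0261 0.0323]
0.07 0.09 827 y mid -0.0014 w 0.0998 z rim max [0.0261 0.0323]
far x 0.0964
bar top tool z -0.0284 world z axis 0.0978
```

View pics/s8.png

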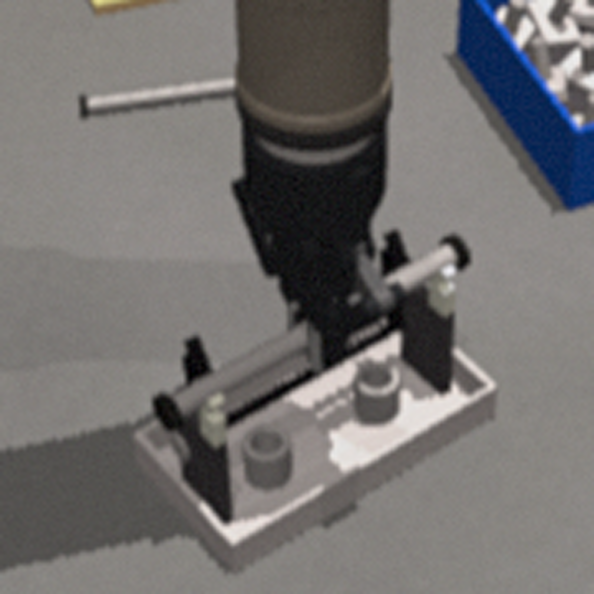

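The bar is entering between the prongs and the opened jaw. The tray has slid 1.7 mm sideways, as expected from the jaw. I'll follow that by 1 mm and keep pushing down.

>>> {"api": "jog_arm", "payload": {
  "commands": [
    [0,0,0,0,-0.0005,0.003,0],
    [0,0,0,0,-0.001,0.006,0],
    [0,0,0,0,-0.001,0.009,0],
    [0,0,0,0,-0.001,0.012,0],
    [0,0,0,0,-0.001,0.014,0],
    [0,0,0,0,-0.001,0.016,0],
    [0,0,0,0,-0.001,0.0175,0],
    [0,0,0,0,-0.001,0.0185,0],
    [0,0,0,0,-0.001,0.0185,0]
  ]
}}

```text
time_s: 11.4
ee_pos: [0.4981, -0.2493, 0.059]
tool_rot: [-3.12, -0.357, 0.003]
ft_force: [-6.2, 4.5, 8.3]
grip_width: 0.0109
```

```bash
python3 m.py 9
```

```text
t 11.4 pos [ 0.4981 -0.2493  0.059 ] yaw 13.06 tilt 0.11 w 0.0109 F [-6.18  4.54  8.29]
move [-0.07  0.09 -0.04] [0.0016 0.0024 0.0005] rows>= 0.059520298798170064 0.013688866626462029
0.0 0.03 1122 y mid -0.0013 w 0.0997 z rim max [0.0256 0.0312]
0.03 0.05 1276 y mid -0.0014 w 0.0997 z rim max [0.0256 0.0312]
0.05 0.07 966 y mid -0.0013 w 0.0998 z rim max [0.0256 0.0312]
0.07 0.09 1032 y mid -0.0013 w 0.0999 z rim max [0.0256 0.0312]
far x 0.0964
bar top tool z -0.0285 world z axis 0.0805
```

View pics/s9.png

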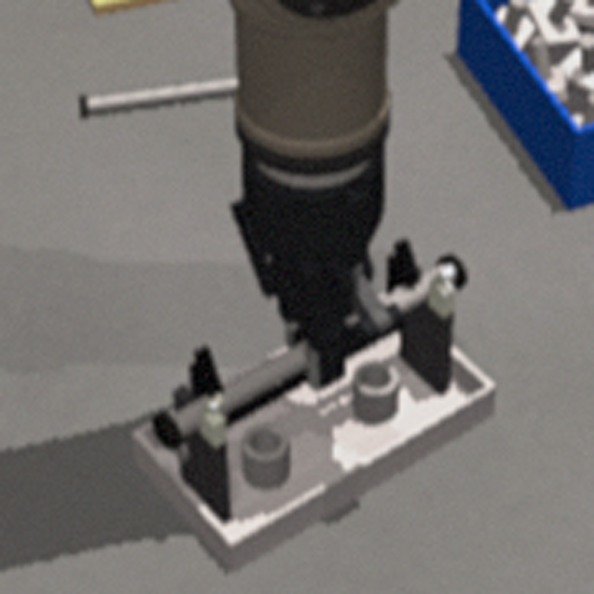

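View pics/w9.png

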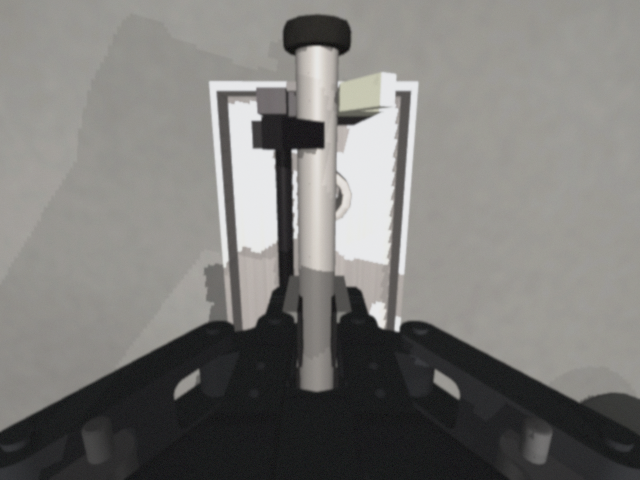

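The black jaw lip now lies across the bar at (300,135), and the bar axis is at 80.5 mm. I'll press 1.5 mm further to be sure it is seated and watch how the force changes.

>>> {"api": "jog_arm", "payload": {
  "commands": [
    [0,0,0,0,0,0.0005,0],
    [0,0,0,0,0,0.001,0],
    [0,0,0,0,0,0.0015,0],
    [0,0,0,0,0,0.0015,0],
    [0,0,0,0,0,0.0015,0]
  ]
}}

```text
time_s: 12.0
ee_pos: [0.4981, -0.2494, 0.0588]
tool_rot: [-3.121, -0.357, 0.002]
ft_force: [-9.7, 6.2, 20.8]
grip_width: 0.0108
```

```bash
python3 m.py 10
python3 - <<'E'
from h import *
# jaw check: top camera + side camera high black points in tray frame
s=ctrl.state(); print(s['ft_force'])
R=Ro.from_rotvec(s['tool_rot']).as_matrix()
for n in ['wrist','side']:
    c=camera_params(n); p,d=capture(n); W=cloud(d,c).reshape(-1,3); g=p.reshape(-1,3).max(1)
    T=(W-s['ee_pos'])@R; 
    tx=T[:,0]-(.0964-.095); ty=-(T[:,1]+.0013); 
    for sx in (1,-1):
        m=(abs(tx*sx-.069)<.007)&(abs(ty)<.06)&(W[:,2]>.09)&(W[:,2]<.125)&(g<80)
        k=np.c_[tx,ty,W[:,2]][m]
        if len(k)>3: print(n,sx,len(k),'y',np.percentile(k[:,1],[3,50,97]).round(4),'z',np.percentile(k[:,2],[3,50,97]).round(4))
E
```

```text
t 12.0 pos [ 0.4981 -0.2494  0.0588] yaw 13.05 tilt 0.09 w 0.0108 F [-9.65  6.15 20.79]
move [-0.03  0.09 -0.05] [0.0016 0.0024 0.0003] rows>= 0.05752446805448155 0.01203398854647326
0.0 0.03 1118 y mid -0.0015 w 0.0999 z rim max [0.0256 0.0314]
0.03 0.05 1274 y mid -0.0014 w 0.0996 z rim max [0.0256 0.0314]
0.05 0.07 978 y mid -0.0014 w 0.0999 z rim max [0.0256 0.0314]
0.07 0.09 1043 y mid -0.0014 w 0.0998 z rim max [0.0256 0.0314]
far x 0.0965
bar top tool z -0.0286 world z axis 0.0804
[-10.31080393   6.22976902  22.46331662]
wrist 1 2103 y [-0.0029  0.0059  0.0164] z [0.0943 0.1101 0.1153]
side 1 87 y [-0.0035  0.0048  0.0164] z [0.0917 0.1015 0.1167]
side -1 92 y [-0.0038  0.0045  0.015 ] z [0.0918 0.1019 0.1175]
```

Run:
```python
from h import *
th=np.radians(13.03)
for n,C in [('side',None),('w1',None)]:
    if n=='side': c=camera_params('side'); d=np.load('pics/side0.npy'); p=cv2.imread('pics/side0.png')
    else: c=np.load('pics/w1c.npz'); d=np.load('pics/w1.npy'); p=cv2.imread('pics/w1.png')
    W=cloud(d,c).reshape(-1,3); g=p.reshape(-1,3).max(1)
    q=W[:,:2]-[.5002,-.2513]; tx=q@[np.cos(th),np.sin(th)]; ty=q@[-np.sin(th),np.cos(th)]
    for sx in (1,-1):
        m=(abs(tx*sx-.069)<.007)&(abs(ty)<.06)&(W[:,2]>.09)&(W[:,2]<.125)&(g<80)
        k=np.c_[ty,W[:,2]][m]
        if len(k)>3: print(n,sx,len(k),'y',np.percentile(k[:,0],[3,50,97]).round(4),'z',np.percentile(k[:,1],[3,50,97]).round(4))
```

```text
side 1 91 y [-0.0051  0.004   0.0143] z [0.0918 0.1023 0.1157]
side -1 88 y [-0.0036  0.0042  0.0162] z [0.0916 0.1021 0.1177]
w1 1 134 y [-0.0033  0.0055  0.0146] z [0.0922 0.1062 0.1152]
w1 -1 160 y [-0.0037  0.0063  0.016 ] z [0.0908 0.1004 0.1144]
```

The jaw arm positions match the initial shut jaw within about 2 mm at both ends, and the bar has bottomed out at 80.4 mm, so it is seated. Now I'll lift gently.

>>> {"api": "jog_arm", "payload": {
  "commands": [
    [0,0,0,0,0,-0.001,0],
    [0,0,0,0,0,-0.002,0],
    [0,0,0,0,0,-0.003,0],
    [0,0,0,0,0,-0.005,0],
    [0,0,0,0,0,-0.008,0],
    [0,0,0,0,0,-0.012,0],
    [0,0,0,0,0,-0.017,0],
    [0,0,0,0,0,-0.022,0],
    [0,0,0,0,0,-0.025,0],
    [0,0,0,0,0,-0.025,0]
  ]
}}

```text
time_s: 13.2
ee_pos: [0.4991, -0.2504, 0.0824]
tool_rot: [3.121, 0.356, 0.002]
ft_force: [-0.4, -0.5, -6.9]
grip_width: 0.0108
```

```bash
python3 m.py 11 0.024
```

```text
t 13.2 pos [ 0.4991 -0.2504  0.0824] yaw 13.03 tilt 0.07 w 0.0108 F [-0.43 -0.49 -6.92]
move [ 0.04 -0.05 -0.07] [0.0009 0.0011 0.024 ] rows>= 0.4798136208930569 0.011646837147696161
0.0 0.03 981 y mid -0.0003 w 0.0998 z rim max [0.0471 0.0534]
0.03 0.05 1179 y mid -0.0003 w 0.0995 z rim max [0.0471 0.0534]
0.05 0.07 865 y mid -0.0003 w 0.0998 z rim max [0.0471 0.0534]
0.07 0.09 923 y mid -0.0003 w 0.0999 z rim max [0.0471 0.0534]
far x 0.0961
bar top tool z -0.0285 world z axis 0.1039
```

View pics/s11.png

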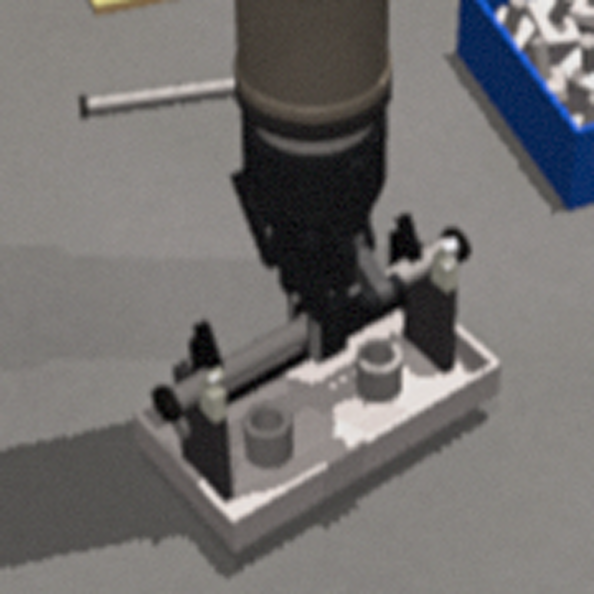

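The tray is hanging clear and level. The bar sits about 2 mm up against the lip, which is within tolerance. I'll lift on.

>>> {"api": "jog_arm", "payload": {
  "commands": [
    [0,0,0,0,0,-0.004,0],
    [0,0,0,0,0,-0.012,0],
    [0,0,0,0,0,-0.025,0],
    [0,0,0,0,0,-0.04,0],
    [0,0,0,0,0,-0.056,0],
    [0,0,0,0,0,-0.072,0],
    [0,0,0,0,0,-0.088,0],
    [0,0,0,0,0,-0.1,0],
    [0,0,0,0,0,-0.108,0],
    [0,0,0,0,0,-0.112,0]
  ]
}}

```text
time_s: 14.3
ee_pos: [0.499, -0.2503, 0.195]
tool_rot: [3.121, 0.356, 0.002]
ft_force: [-0.2, 0.9, -8.5]
grip_width: 0.0105
```

>>> {"api": "jog_arm", "payload": {
  "commands": [
    [0,0,0,0,0,0,0],
    [0,0,0,0,0,0,0],
    [0,0,0,0,0,0,0],
    [0,0,0,0,0,0,0],
    [0,0,0,0,0,0,0],
    [0,0,0,0,0,0,0],
    [0,0,0,0,0,0,0],
    [0,0,0,0,0,0,0]
  ]
}}

```text
time_s: 15.1
ee_pos: [0.4987, -0.2502, 0.1938]
tool_rot: [-3.121, -0.357, 0.0]
ft_force: [0.0, -0.5, -7.6]
grip_width: 0.0108
```

```bash
python3 m.py 12 0.134; python3 m.py 13 0.134 | head -3
python3 - <<'E'
from h import *
p,d=capture('side'); cv2.imwrite("pics/s14.png",p[:,:,::-1])
c=camera_params('side'); s=ctrl.state(); R=Ro.from_rotvec(s['tool_rot']).as_matrix()
W=cloud(d,c).reshape(-1,3); T=(W-s['ee_pos'])@R
# near long rim (tray -y => tool +y): lowest/upper edges along x
for lo,hi in [(-.09,-.06),(-.06,-.02),(-.02,.02),(.02,.06),(.06,.09)]:
    m=(T[:,0]>lo)&(T[:,0]<hi)&(abs(T[:,1]-.05)<.012)&(W[:,2]>.08)&(W[:,2]<.2); print(lo,m.sum(),np.percentile(W[m][:,2],[3,97]).round(4))
m=(abs(T[:,0])<.09)&(abs(T[:,1]+.05)<.008)&(W[:,2]>.08)&(W[:,2]<.2); print('far rim',m.sum(),np.percentile(W[m][:,2],[3,97]).round(4))
E
```

```text
t 15.1 pos [ 0.4987 -0.2502  0.1938] yaw 13.03 tilt 0.0 w 0.0108 F [ 0.01 -0.48 -7.63]
move [-0.    0.   -0.07] [0.0012 0.0014 0.1353] rows>= 2.7059386842463566 0.00789621445078922
0.0 0.03 1046 y mid 0.0002 w 0.0998 z rim max [0.1581 0.1647]
0.03 0.05 1231 y mid 0.0001 w 0.0996 z rim max [0.1581 0.1647]
0.05 0.07 912 y mid 0.0001 w 0.0998 z rim max [0.1581 0.1647]
0.07 0.09 964 y mid 0.0002 w 0.0998 z rim max [0.1581 0.1647]
far x 0.0961
bar top tool z -0.0284 world z axis 0.2152
t 15.2 pos [ 0.4987 -0.2503  0.1938] yaw 13.03 tilt 0.0 w 0.0107 F [-0.91 -1.09 -7.34]
move [ 0.   -0.   -0.07] [0.0012 0.0013 0.1353] rows>= 2.7066273193009263 0.00805042241143148
0.0 0.03 1035 y mid 0.0001 w 0.0998 z rim max [0.1581 0.1647]
-0.09 186 [0.1373 0.1636]
-0.06 226 [0.1375 0.1639]
-0.02 221 [0.1374 0.1635]
0.02 211 [0.1374 0.1638]
0.06 151 [0.1379 0.1647]
far rim 178 [0.1378 0.1592]
```

View pics/s14.png

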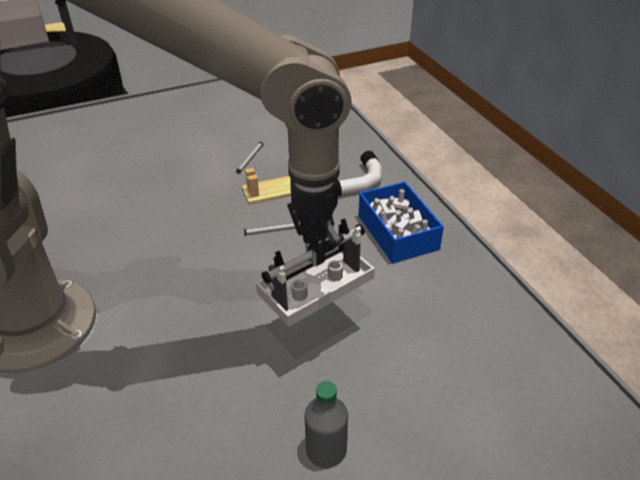

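The tray hangs at about 0.13 m, level and steady. Both bushes are in it, at (299,290) and (335,271), and the bottle, bin and elbow look where they were. Handing in.

Run:
```python
from bench import ctrl
print(ctrl.state()['qvel'].round(4)); print(ctrl.job_done())
```

```text
[-0.0018 -0.0015 -0.0005  0.001  -0.0006 -0.001   0.0003]
the job is handed in; nothing more can be done
None
```

I took the bar off its rests, pushed it home past the jaw with the tray standing on the bench, and lifted the tray by the bar alone. I handed the job in at about 15 s of the 51 s, still holding the tray up and steady. The hand-in reports no verdict.

What the last checks showed:
- **Seating on the bench:** the bar bottomed out at 80.4 mm above the tray underside, about 1.4 mm off centre both sideways and lengthwise. Both jaw arms matched their shut position at the start within about 2 mm.
- **Final hold:** the tray underside is about 0.13 m above the bench, and the bar sits about 83 mm above it because the tray sags slightly against the jaw lip. The allowed range is 75–86 mm.
- **Level and steady:** the tray was level along its length. The two camera readings across its width differ by about 4 mm over 100 mm. I put that down to noise, and even taken as real it is about 0.045 rad against the 0.15 limit. Joint speeds were near zero.
- **Bushes and bystanders:** the last picture shows both bushes in the tray. The bottle, bin and elbow look unmoved by eye; I did not measure them again.

**Disagreements along the way:** the top and side cameras placed the bar 3 to 5 mm away from where the wrist camera did. I relied on the wrist camera for alignment, and the bar seated correctly. The finger opening reads about 11 mm on the 14 mm bar, but the bar never slipped in the grip.

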